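# Pass a handle block through the width gauge

## Robot

A 7-joint arm with a two-finger parallel gripper is mounted at the origin on a cart in front of the work surface, level with it; the furniture and walls round the work are solid. World frame = base frame: x ahead of the robot, y to its left, z up, the work surface at z = 0. Lengths are in m, angles in rad, forces in N, time in s.
With the tool pointing down it reaches from about 0.35 to 0.775 m from the base axis. Payload 3.1 kg.
Tool frame: the origin (TCP) lies between the finger pads; the fingertips stand 11 mm ahead of it and the grasp point (between the pads) lies 8 mm behind it (robot.nose_length is the distance from the TCP to the fingertips, in m); z points along the fingers, y is the line along which they close (so a half turn about z gives the same grasp; the last joint's range is limited). The gripper opens to 85 mm and grips with 20 to 120 N. Pads are 22 mm wide; open, the fingers measure 114 mm over their backs; the gripper's body (76 mm by 85 mm) begins 54 mm behind the grasp point. The pads swing forward as they close: fully open they stand 13 mm farther back than shut.
Start: joints at [-1.342, 0.311, 0.014, 1.512, -0.004, 1.319, -0.027], TCP at [0.147, 0.53, 0.242] pointing down, gripper open.
Joint ranges: [-2.7, 2.7], [-0.3, 1.91], [-1.27, 1.3], [0.12, 2.57], [-1.44, 4.58], [0.2, 2.03], [-3.05, 3.05]. Speed limits (rad/s): [2.79, 2.79, 3.14, 3.14, 3.14, 3.14, 3.14].

## Interface

Orientations are given as a unit quaternion [w, x, y, z].
In Python, from rig import robot gives the robot as it stands.
- The arm moves only by the shell command python3 -m jog 'ROWS'. ROWS is JSON, a list of rows, each an object of numbers: "hand": the opening in per cent of the stroke, from 0 (shut) to 100 (fully open); "x", "y", "z": the shift along the tool's x, y, z in m; "yaw": the turn about the tool's z in degrees. A call has 1 to 12 rows; each row shifts and turns the commanded pose from where the row before left it, along the tool's axes as they then stand; what a row does not reach is not made up. A row lasts 1/8 s, in which the tool goes at most 62.5 mm and 10.7 degrees, less where a joint would pass 70% of its speed; a pose out of reach is approached as far as the arm can. A call is refused whole if a number of a shift passes 0.0625 or a number of a turn 10.7, either way. A call with a gripper value outside its range is refused whole. The fingers move at their own pace and stop on an object; the grip force is fixed at half the most. Time passes only in rows, so rows that do not move let the fingers close. It gives the time, the measured TCP pose, the force, the opening and the grip force at its end, in the units of the state.
- robot.read_state(): the state, without advancing time (a new reading comes with each control period).
- robot.get_image(name): name is "scene" or "side" or "wrist"; returns a dict with "image" (384x512x3 uint8, blue, green, red), "fx", "fy", "cx", "cy" (pixels), "world_to_cam" (4x4, takes a point from world to camera coordinates). Camera axes: x right, y down, z forward; pixel columns grow to the right and rows downward; lengths in m; the calibration is good to about 2 mm. The wrist camera is an equidistant fisheye: a pixel r from the principal point sees the ray r / f radians off the axis. A picture is of the moment at which its call begins. There is no depth.
- robot.finish_job(): hands the job in; it is judged then, once.
Trained networks look in a picture, given as the dict that the camera call returned (one of the last four; its "shot" number tells which), for a name from the list of things; names that differ only in an ending like _2 or _b are one class to them, and where a whole thing is asked for, a point or a joint stands for the part that bears it (a point fixed in the world has none). Each returns a list of dicts, best first, with "conf" (0 to 1); they miss things now and then, are a little off and sometimes report something else, mostly with a low value. They report only what shows in the picture. A call takes as long as a camera call. They do not tell look-alikes from the thing itself.
- robot.trace(picture, thing): "region" (384x512 bool, what is visible of it) and "box" ([left, top, right, bottom] in pixels, round what is visible of it).
- robot.mark_of(picture, thing): "pixel" ([column, row] in pixels: a listed point, or the origin of a listed thing).
The state is a dict: "time_s": time; "joints": joint angles; "qd": joint speeds; "tau": joint torques, N m; "position": TCP position; "tcp_rot": TCP orientation; "wrist_force": force on the tool from outside, world axes, zero at the start; "moment": the same for the moment, N m; "grip_width": finger opening in m; "grip_force": force on a finger pad.
Only numpy, scipy, OpenCV 4.12 (cv2) and the standard library are available. Lean on these libraries where they do the work, as an engineer would, in place of code of your own. Each camera call takes 0.05 s, during which the arm holds its last target. There are 200 camera calls.

## Task

Check the width of the wooden handle block lying in front of the steel gauge: push it along the bench, without gripping or lifting it, endwise between the gauge's two cheeks and right through, entering on the robot's right-hand side. Leave it lying flat wholly clear of the far (left) side, not more than a hand's breadth beyond the gauge, and leave the pencil, the tape roll and the bottle where they are.

Things in the scene. Friction and masses are not known exactly. Their poses are not given: they have to be found in the camera images.
- blank: Loose brown hardwood block, oblong, 50 (x) x 100 (y) x 32 (z) mm, 0.09 to 0.18 kg, lying flat to the right of the gauge, askew and off the line of its passage; the only thick block near the gauge. Origin: centre of its underside; y along its length. Slides under a push of under 2 N and stops when the push stops.
- gauge: Fixed gauge: two steel cheeks with a straight 54 mm passage between, open above, bench as floor. Cheeks 18 mm thick, 44 long, 22 high, half-round ends (radius 9) lead the block in; screwed feet 4 mm high reach x = -68 and +68. Origin: middle of the passage, at bench height; y along the passage in the pushing direction (robot's left), x across; cheek faces at x = -27 and +27, ends at y = -22 and +22 mm.
- pencil: Loose red carpenter's pencil, 10 x 171 x 8 mm, lying along the side of the gauge away from the robot (its +x side); to be left alone. Origin: centre of its underside, y along it.
- tape_roll: Loose roll of masking tape lying flat, 91 mm across, 24 mm high, on the robot's side of the gauge (its -x side); to be left alone. Origin: centre of its underside.
- oil_bottle: Loose small upright plastic bottle with a nozzle, 45 mm across, 120 mm high, on the robot's side of the gauge, to the left of the tape roll; to be left alone. Origin: centre of its underside.
Mind the look-alikes: they are no part of the job. Leave any green look-alike of the blank alone.

How it is judged:
On the way:
1. the block lies endwise between the cheeks, flat on the bench (y of blank in the frame of gauge between -0.035 and 0.04 m and x of blank in the frame of gauge between -0.008 and 0.008 m and angle between the y axis of blank and the y axis of gauge, either way round below 0.15 rad and height (world z) of blank below 0.005 m), for 0.1 s.
At the end, for the whole second after the job is handed in: The block has passed through the gap and lies flat, at rest, its centre 73 to 155 mm past the middle of the gauge (trailing end 1 to 83 mm beyond the cheeks) and within 35 mm of the line of the passage; pencil, tape roll and bottle are within 20 mm of where they stood (y of blank in the frame of gauge between 0.073 and 0.155 m and x of blank in the frame of gauge between -0.035 and 0.035 m and height (world z) of blank below 0.004 m and angle between blank's own z axis and vertical below 0.05 rad and linear speed of blank below 0.01 m/s and distance of each of pencil, tape_roll, oil_bottle from where it was at the start of the episode below 0.02 m); the robot touches nothing.
It fails at once if the block is lifted, carried or tipped (more than 10 mm off the bench or 0.25 rad) (height (world z) of blank above 0.01 m or angle between blank's own z axis and vertical above 0.25 rad).
It fails at once if the pencil is shoved or knocked over (distance of pencil from where it was at the start of the episode above 0.02 m).
It fails at once if the roll of tape is shoved or knocked over (distance of tape_roll from where it was at the start of the episode above 0.02 m).
It fails at once if the bottle is shoved or knocked over (distance of oil_bottle from where it was at the start of the episode above 0.02 m or angle between oil_bottle's own z axis and vertical above 0.3 rad).
It also fails if it takes over 70 s, if anything falls off the work surface, if the arm or the gripper's body presses on something with over 40 N, if the wrist force passes 120 N, or if a joint passes its speed limit or range.

## Working session

There is one attempt and no reset: what is moved stays moved. The work goes in short steps, Python scripts to look and compute and a shell command to move; the robot and the scene stay as the last step left them, time stands still between calls to the robot, and variables do not carry over. Pictures are saved under pics/ and viewed, at most 10 in all, crops included, and the job is handed in when it is done.

```bash
mkdir -p pics; ls; cat > h.py <<'E'
from rig import robot
import numpy as np, cv2
def px2w(p,u,v,z):
    M=np.array(p["world_to_cam"]);R=M[:3,:3];t=M[:3,3]
    d=R.T@np.array([(u-p["cx"])/p["fx"],(v-p["cy"])/p["fy"],1.]);c=-R.T@t
    return c+d*(z-c[2])/d[2]
def w2px(p,X):
    M=np.array(p["world_to_cam"]);q=(M[:3,:3]@np.atleast_2d(X).T).T+M[:3,3]
    return np.c_[q[:,0]/q[:,2]*p["fx"]+p["cx"],q[:,1]/q[:,2]*p["fy"]+p["cy"]]
E
python3 - <<'E'
from h import *
s=robot.read_state();print(s["position"],s["tcp_rot"],s["grip_width"])
ims=[]
for n in("scene","side"):
    p=robot.get_image(n);cv2.imwrite(f"pics/{n}0.png",p["image"])
    M=np.array(p["world_to_cam"]);print(n,-M[:3,:3].T@M[:3,3],p["fx"])
    for t in("blank","gauge","pencil","tape_roll","oil_bottle"):
        for r in robot.mark_of(p,t):print(t,r["conf"],np.round(r["pixel"]),np.round(px2w(p,*r["pixel"],0),3))
E
```

```text
pics
[0.14692928 0.52927047 0.24121584] [-1.03864155e-04  1.34962268e-01  9.90850023e-01 -1.18600457e-03] 0.08550865091997142
scene [-0.27679034 -0.69493665  0.80133861] 387.6729807663971
blank 0.86 [270. 199.] [ 0.6   -0.248  0.   ]
blank 0.63 [357. 234.] [ 0.586 -0.544  0.   ]
gauge 0.76 [223. 194.] [ 0.546 -0.097  0.   ]
pencil 0.56 [227. 175.] [ 0.64  -0.052  0.   ]
tape_roll 0.59 [194. 213.] [ 0.418 -0.076  0.   ]
oil_bottle 0.83 [165. 201.] [ 0.418  0.042 -0.   ]
oil_bottle 0.58 [272. 200.] [ 0.598 -0.255  0.   ]
side [0.51877282 0.6986632  0.63926268] 396.5505066478282
blank 0.86 [236. 148.] [ 0.581 -0.531  0.   ]
blank 0.76 [226. 193.] [ 0.6   -0.249  0.   ]
gauge 0.92 [242. 223.] [ 0.55  -0.111  0.   ]
pencil 0.63 [292. 230.] [ 0.422 -0.083  0.   ]
pencil 0.6 [204. 239.] [ 0.643 -0.047  0.   ]
tape_roll 0.66 [294. 231.] [ 0.418 -0.079  0.   ]
oil_bottle 0.94 [298. 265.] [0.418 0.042 0.   ]
```

View pics/scene0.png

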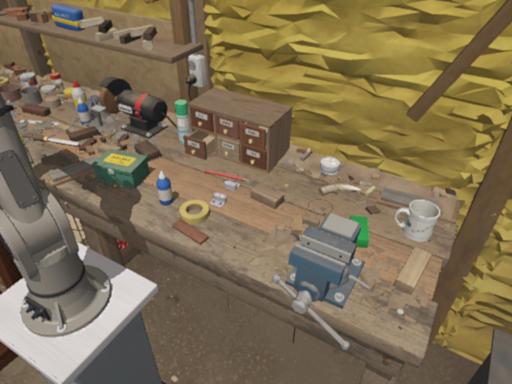

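View pics/side0.png

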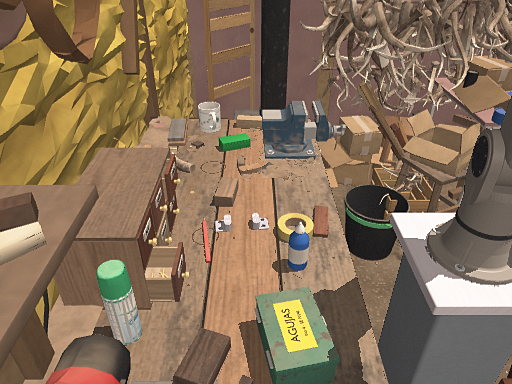

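The scene shows the blank at about (268,198), the gauge at (225,193), the pencil at (225,175), the tape at (194,211) and the bottle at (165,190). The green look-alike is at (360,230). Next I'll fit the blank and gauge poses to the silhouettes.

```bash
cat > fit.py <<'E'
from h import *
from scipy.optimize import minimize
S=8
def boxpts(x0,x1,y0,y1,h):return np.array([[x,y,z] for x in(x0,x1) for y in(y0,y1) for z in(0,h)])
def cheek(s):
    a=np.linspace(0,np.pi,9);x=36+9*np.cos(a);y=13+9*np.sin(a)
    P=np.r_[np.c_[x,y],np.c_[x,-y]]*[s,1]/1000
    return np.r_[np.c_[P,0*P[:,0]],np.c_[P,0*P[:,0]+.022]]
MODEL={"blank":[boxpts(-.025,.025,-.05,.05,.032)],
 "gauge":[cheek(1),cheek(-1)]}
def place(P,q):
    c,s=np.cos(q[2]),np.sin(q[2]);return P@np.array([[c,s,0],[-s,c,0],[0,0,1]])+[q[0],q[1],0]
def render(p,name,q,box):
    l,t,r,b=box;m=np.zeros(((b-t)*S,(r-l)*S),np.uint8)
    for P in MODEL[name]:
        u=((w2px(p,place(P,q))-[l,t]+.5)*S).astype(np.float32)
        cv2.fillConvexPoly(m,cv2.convexHull(u).astype(np.int32),1)
    return cv2.resize(m.astype(np.float32),(r-l,b-t),interpolation=cv2.INTER_AREA)
def fit(obs,name,q0):
    W=[]
    for p,reg in obs:
        u=w2px(p,[q0[0],q0[1],.015])[0].astype(int);box=(max(u[0]-60,0),max(u[1]-60,0),min(u[0]+60,512),min(u[1]+60,384))
        W.append((p,reg[box[1]:box[3],box[0]:box[2]].astype(np.float32),box))
    f=lambda q:sum(np.abs(render(p,name,q,b)-g).sum()/max(g.sum(),1) for p,g,b in W)
    best=None
    for a in np.radians([-40,-20,0,20,40]):
        x0=np.array([q0[0],q0[1],a])
        r=minimize(f,x0,method="Nelder-Mead",options=dict(initial_simplex=np.vstack([x0,x0+[.02,0,0],x0+[0,.02,0],x0+[0,0,.2]]),xatol=1e-4,fatol=1e-4))
        if best is None or r.fun<best.fun:best=r
    return best.x,best.fun
def pick(p,name,xy,):
    for r in robot.trace(p,name):
        m=r["region"];v,u=np.nonzero(m)
        if np.hypot(*(px2w(p,u.mean(),v.mean(),.015)[:2]-xy))<.05:return m
    return None
E
python3 - <<'E'
from fit import *
p={n:robot.get_image(n) for n in("scene","side")}
R={}
for name,xy in(("blank",(.6,-.249)),("gauge",(.55,-.105))):
    o=[(p[n],pick(p[n],name,xy)) for n in p]; R[name]=o
    print(name,[None if m is None else m.sum() for _,m in o])
    o=[x for x in o if x[1] is not None]
    for sub in [o]+[[x] for x in o]:
        q,f=fit(sub,name,xy);print(np.round(q[:2],4),np.degrees(q[2]).round(1),round(f,3))
tiles=[]
for i,n in enumerate(p):
    im=p[n]["image"];u=w2px(p[n],[.56,-.15,0])[0].astype(int);sl=np.s_[u[1]-50:u[1]+50,u[0]-65:u[0]+65]
    a=cv2.resize(im[sl],None,fx=3,fy=3,interpolation=cv2.INTER_CUBIC)
    ov=im.copy()
    for k in R:
        m=R[k][i][1]
        if m is not None: ov[m]=ov[m]//2+np.array([0,127,0],np.uint8)
    tiles.append(np.hstack([a,cv2.resize(ov[sl],None,fx=3,fy=3,interpolation=cv2.INTER_NEAREST)]))
cv2.imwrite("pics/crop1.png",np.vstack(tiles))
E
```

```text
blank [np.int64(572), np.int64(567)]
[ 0.5953 -0.2363] -6.9 0.133
[ 0.5923 -0.2379] -7.4 0.044
[ 0.596  -0.2358] -7.2 0.049
gauge [np.int64(265), np.int64(425)]
[ 0.5509 -0.1035] 5.1 0.993
[ 0.5465 -0.107 ] 3.2 0.337
[ 0.552  -0.1011] 6.5 0.54
```

View pics/crop1.png

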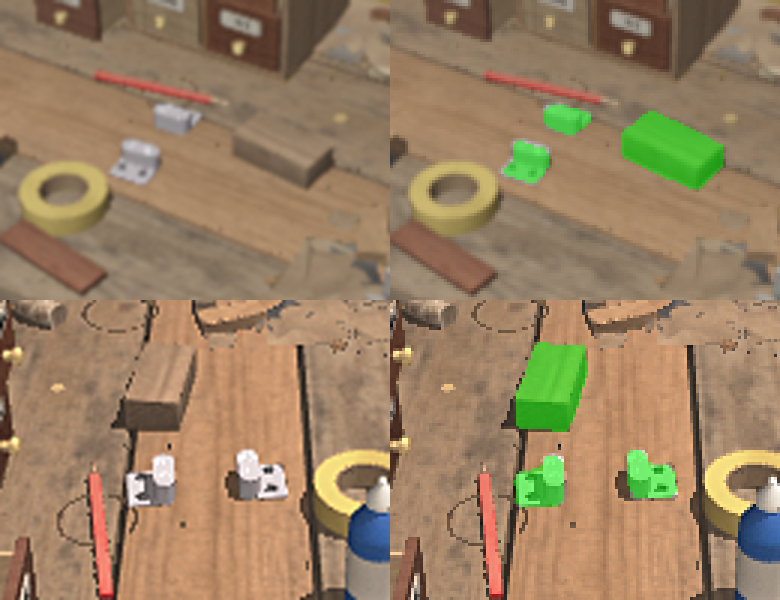

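The crop shows the two cheeks with their outward feet; the blank is askew and offset to +x. I'll add the feet to the model and refit, and check the cabinet's clearance.

```bash
cat > t.py <<'E'
from fit import *
import sys
def foot(s,w):return boxpts(*sorted((s*.04,s*.068)),-w,w,.004)
if __name__=="__main__":
    p={n:robot.get_image(n) for n in("scene","side")}
    for w in(.011,.015,.019):
        MODEL["gauge"]=[cheek(1),cheek(-1),foot(1,w),foot(-1,w)]
        for n in p:
            q,f=fit([(p[n],pick(p[n],"gauge",(.55,-.105)))],"gauge",(.548,-.103));print(w,n,np.round(q[:2],4),np.degrees(q[2]).round(1),round(f,3))
    a=p["scene"];u=w2px(a,[.56,-.15,0])[0].astype(int)
    print("cab",px2w(a,u[0]-65+285/3,u[1]-50+75/3,0))
    a=p["side"];print("cab side",px2w(a,188,180,0),px2w(a,185,290,0))
E
python3 t.py
```

```text
0.011 scene [ 0.5463 -0.107 ] 2.3 0.257
0.011 side [ 0.5521 -0.0995] 3.3 0.263
0.015 scene [ 0.5464 -0.1069] 2.7 0.209
0.015 side [ 0.552  -0.0999] 4.6 0.194
0.019 scene [ 0.5463 -0.1065] 3.6 0.179
0.019 side [ 0.5523 -0.1017] 5.5 0.148
cab [ 0.73673452 -0.1650882   0.        ]
cab side [ 0.71912957 -0.32074275  0.        ] [0.66510249 0.11647373 0.        ]
```

```bash
python3 -m jog '[{"hand":30,"x":-0.0625,"y":0,"z":0},{"x":-0.03,"y":-0.0625},{"x":-0.03,"y":-0.0625},{"x":-0.03,"y":-0.0625},{"x":-0.03,"y":-0.0625},{"x":-0.03,"y":-0.0625},{"x":-0.03,"y":-0.0625},{"x":-0.03,"y":-0.0625},{"x":-0.03,"y":-0.0625}]'
```

```text
$[0]: bad value
```

```bash
python3 -m jog '[{"hand":30,"x":-0.06,"y":-0.02,"z":0.0,"yaw":0.0},{"hand":30,"x":-0.03,"y":-0.06,"z":0.0,"yaw":0.0},{"hand":30,"x":-0.03,"y":-0.06,"z":0.0,"yaw":0.0},{"hand":30,"x":-0.03,"y":-0.06,"z":0.0,"yaw":0.0},{"hand":30,"x":-0.03,"y":-0.06,"z":0.0,"yaw":0.0},{"hand":30,"x":-0.03,"y":-0.06,"z":0.0,"yaw":0.0},{"hand":30,"x":-0.03,"y":-0.06,"z":0.0,"yaw":0.0},{"hand":30,"x":-0.03,"y":-0.06,"z":0.0,"yaw":0.0}]'
```

```text
time_s: 2.3
position: [0.2831, 0.0638, 0.2426]
tcp_rot: [0.001, 0.135, 0.991, 0.001]
wrist_force: [0.7, -0.8, 0.7]
grip_width: 0.0255
grip_force: 0.0
```

```bash
python3 -m jog '[{"hand":50,"x":-0.058,"y":-0.029},{"hand":50,"x":-0.058,"y":-0.029},{"hand":50,"x":-0.058,"y":-0.029},{"hand":50,"x":-0.058,"y":-0.029},{"hand":50,"x":-0.058,"y":-0.029},{"hand":50,"x":-0.056,"y":-0.029},{"hand":50,"yaw":-9.5},{"hand":50,"yaw":-10},{"hand":50},{"hand":50}]'
cat > meas.py <<'E'
from t import *
def fe(p,X):
    M=np.array(p["world_to_cam"]);q=(M[:3,:3]@np.atleast_2d(X).T).T+M[:3,3]
    th=np.arctan2(np.hypot(q[:,0],q[:,1]),q[:,2]);ph=np.arctan2(q[:,1],q[:,0])
    return np.c_[p["cx"]+p["fx"]*th*np.cos(ph),p["cy"]+p["fy"]*th*np.sin(ph)]
import fit
_o=fit.w2px
fit.w2px=lambda p,X:fe(p,X) if p.get("fish") else _o(p,X)
MODEL["gauge"]=[cheek(1),cheek(-1),foot(1,.019),foot(-1,.019)]
def wr(name,q0,p):
    best=None
    for r in robot.trace(p,name):
        d=fe(p,[q0[0],q0[1],.015])[0];v,u=np.nonzero(r["region"])
        if np.hypot(u.mean()-d[0],v.mean()-d[1])<50:best=r["region"];break
    if best is None:return None
    q,f=fit.fit([(p,best)],name,q0);return q,f,best
E
python3 - <<'E'
from meas import *
p=robot.get_image("wrist");p["fish"]=1;cv2.imwrite("pics/w1.png",p["image"])
print(robot.read_state()["position"],p["fx"])
for n,q in(("blank",(.594,-.237)),("gauge",(.549,-.104))):
    r=wr(n,q,p);print(n,r and (r[0].round(4),np.degrees(r[0][2]).round(1),r[1],r[2].sum()),fe(p,[*q,0.015]))
E
```

```text
[0.28402857 0.05572855 0.24197907] 297.3186396354542
blank None [[147.97316057 371.57368067]]
gauge None [[203.10538753 349.18735772]]$[0]: bad value
```

View pics/w1.png

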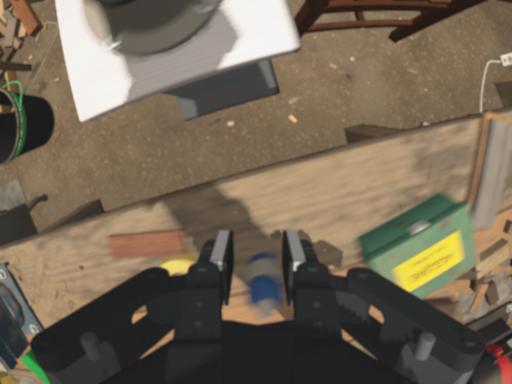

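The wrist view looks back towards the robot base, with the bottle between the fingers, so the work will only show once the tool is beyond it. I'll move there with every key in each row.

```bash
python3 -m jog '[{"hand":50,"x":-0.0545,"y":-0.021,"z":0,"yaw":0},{"hand":50,"x":-0.0545,"y":-0.021,"z":0,"yaw":0},{"hand":50,"x":-0.0545,"y":-0.021,"z":0,"yaw":0},{"hand":50,"x":-0.0545,"y":-0.021,"z":0,"yaw":0},{"hand":50,"x":-0.0545,"y":-0.021,"z":0,"yaw":0},{"hand":50,"x":-0.0545,"y":-0.021,"z":0,"yaw":0},{"hand":50,"x":-0.0545,"y":-0.021,"z":0,"yaw":0},{"hand":50,"x":-0.0545,"y":-0.021,"z":0,"yaw":0},{"hand":50,"x":0,"y":0,"z":0,"yaw":-9.5},{"hand":50,"x":0,"y":0,"z":0,"yaw":-10},{"hand":50,"x":0,"y":0,"z":0,"yaw":0},{"hand":50,"x":0,"y":0,"z":0,"yaw":0}]'
cat > go.py <<'E'
from meas import *
import sys
p=robot.get_image("wrist");p["fish"]=1;cv2.imwrite(sys.argv[1],p["image"])
s=robot.read_state();print(s["position"],s["tcp_rot"])
for n,q in(("blank",eval(sys.argv[2])),("gauge",(.549,-.104))):
    r=wr(n,q,p);print(n,r and (r[0].round(4),np.degrees(r[0][2]).round(1),r[1],r[2].sum()),fe(p,[*q,0.015]))
for n in("scene","side"):
    a=robot.get_image(n)
    for k,q in(("blank",eval(sys.argv[2])),("gauge",(.549,-.104))):
        m=pick(a,k,q)
        if m is not None:
            r=fit.fit([(a,m)],k,q);print(n,k,r[0].round(4),np.degrees(r[0][2]).round(1),round(r[1],3))
E
python3 go.py pics/w2.png '(.594,-.237)'
```

```text
time_s: 3.95
position: [0.6585, -0.2113, 0.242]
tcp_rot: [0.0, -0.034, 0.999, 0.001]
wrist_force: [0.5, -0.6, -0.0]
grip_width: 0.043
grip_force: 0.0
[ 0.65838707 -0.21159734  0.24220216] [ 1.19755103e-04 -3.45279147e-02  9.99403649e-01  3.94517595e-04]
blank (array([ 0.5947, -0.2358, -0.1172]), np.float64(-6.7), np.float64(0.03656593710184097), np.int64(3727)) [[239.27191899 115.58055726]]
gauge (array([ 0.5498, -0.1025,  0.0981]), np.float64(5.6), np.float64(0.08603153377771378), np.int64(2077)) [[350.58005815  89.36295071]]
scene blank [ 0.5916 -0.2378 -0.1731] -9.9 0.082
scene gauge [ 0.5477 -0.1046  0.0867] 5.0 0.146
side blank [ 0.5971 -0.236  -0.1121] -6.4 0.048
side gauge [ 0.5525 -0.1017  0.0844] 4.8 0.188
```

View pics/w2.png

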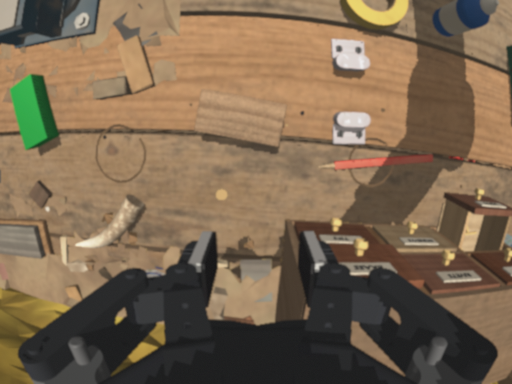

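Wrist view: the blank spans (195–285, 92–150), the gauge cheeks are at (350,55) and (350,127), and the pencil is at (385,160). The fit gives blank (0.595, −0.236, −6.7°) and gauge (0.550, −0.1025, about 5.3°). I'll descend on the blank's far side and push it squarely onto the passage line with two spread fingers.

```bash
python3 -m jog '[{"hand":50,"x":0,"y":-0.025,"z":0,"yaw":-1.3},{"hand":50,"x":0,"y":0,"z":0.055,"yaw":0},{"hand":50,"x":0,"y":0,"z":0.055,"yaw":0},{"hand":50,"x":0,"y":0,"z":0.055,"yaw":0},{"hand":50,"x":0,"y":0,"z":0.04,"yaw":0},{"hand":50,"x":0,"y":0,"z":0.017,"yaw":0},{"hand":50,"x":0,"y":0,"z":0,"yaw":0},{"hand":50,"x":0,"y":0,"z":0,"yaw":0}]'; python3 -m jog '[{"hand":50,"x":0.008,"y":0,"z":0,"yaw":0},{"hand":50,"x":0.008,"y":0,"z":0,"yaw":0},{"hand":50,"x":0.008,"y":0,"z":0,"yaw":0},{"hand":50,"x":0.008,"y":0,"z":0,"yaw":0},{"hand":50,"x":0.006,"y":0,"z":0,"yaw":0},{"hand":50,"x":0.006,"y":0,"z":0,"yaw":0},{"hand":50,"x":0.006,"y":0,"z":0,"yaw":0},{"hand":50,"x":0.004,"y":0,"z":0,"yaw":0},{"hand":50,"x":0,"y":0,"z":0,"yaw":0},{"hand":50,"x":0,"y":0,"z":0,"yaw":0}]'
python3 go.py pics/w3.png '(.57,-.237)'
```

```text
time_s: 5.4
position: [0.6614, -0.2387, 0.0229]
tcp_rot: [0.002, -0.046, 0.999, -0.001]
wrist_force: [-0.2, -0.2, 0.4]
grip_width: 0.0428
grip_force: 0.0
time_s: 6.65
position: [0.6059, -0.2427, 0.0201]
tcp_rot: [-0.0, -0.046, 0.999, 0.0]
wrist_force: [-0.3, -0.1, 1.4]
grip_width: 0.0427
grip_force: 0.0
[ 0.60593183 -0.24265617  0.02011715] [-1.86909657e-04 -4.62064289e-02  9.98931895e-01  2.75806300e-05]
blank None [[276.03101572 185.23809247]]
gauge (array([ 0.5501, -0.1013,  0.0844]), np.float64(4.8), np.float64(0.02807692252099514), np.int64(5976)) [[495.36979135 173.16247766]]
scene blank [ 0.5663 -0.2462  0.0799] 4.6 0.047
scene gauge [ 0.5442 -0.1051  0.0846] 4.8 0.357
side blank [ 0.5689 -0.2436  0.0614] 3.5 0.062
side gauge [ 0.552  -0.1016  0.0933] 5.3 0.139
```

View pics/w3.png

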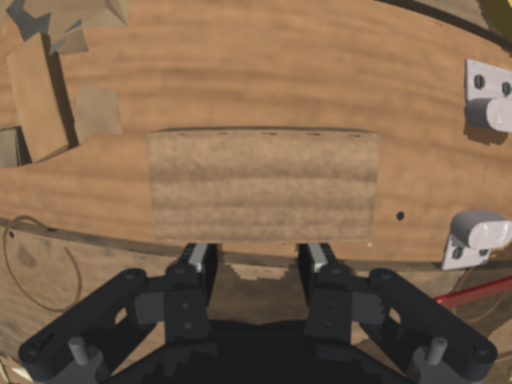

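The view shows the block square against both fingers, spanning (150–378, 130–242). It is about 6 mm short of the passage line, so I'll finish the side push, back off, rise and re-measure.

```bash
python3 -m jog '[{"hand":50,"x":0.003,"y":0,"z":0,"yaw":0},{"hand":50,"x":0.0035,"y":0,"z":0,"yaw":0},{"hand":50,"x":0,"y":0,"z":0,"yaw":0},{"hand":50,"x":-0.015,"y":0,"z":0,"yaw":0},{"hand":50,"x":-0.025,"y":0,"z":-0.03,"yaw":0},{"hand":50,"x":-0.01,"y":0,"z":-0.06,"yaw":0},{"hand":50,"x":0,"y":0,"z":-0.06,"yaw":0},{"hand":50,"x":0,"y":0,"z":0,"yaw":0},{"hand":50,"x":0,"y":0,"z":0,"yaw":0}]'
python3 go.py pics/w4.png '(.5625,-.243)'
```

```text
time_s: 8.22
position: [0.649, -0.2387, 0.1702]
tcp_rot: [-0.0, -0.046, 0.999, 0.0]
wrist_force: [0.5, -0.5, -0.2]
grip_width: 0.0427
grip_force: 0.0
[ 0.64851883 -0.23817556  0.16892379] [-1.02537905e-03 -4.59493509e-02  9.98942932e-01  7.89882695e-04]
blank (array([ 0.5614, -0.2443,  0.0885]), np.float64(5.1), np.float64(0.027541888877749443), np.int64(6013)) [[260.95797692  95.01820751]]
gauge (array([ 0.5498, -0.1025,  0.0867]), np.float64(5.0), np.float64(0.07449327409267426), np.int64(2927)) [[397.07216824 101.53134741]]
scene blank [ 0.5604 -0.2466  0.0884] 5.1 0.058
scene gauge [ 0.5482 -0.1043  0.111 ] 6.4 0.236
side blank [ 0.5637 -0.2478  0.0439] 2.5 0.138
side gauge [ 0.5514 -0.1019  0.0994] 5.7 0.11
```

```bash
python3 - <<'E'
from meas import *
p=robot.get_image("wrist");im=p["image"].copy()
def poly(P,z,c):
    u=fe(p,[[x,y,z] for x,y in P]);cv2.polylines(im,[np.int32(u*8)],True,c,1,cv2.LINE_AA,3)
a=np.radians(5.0)
def g(x,y):return(.5498+x*np.cos(a)-y*np.sin(a),-.1025+x*np.sin(a)+y*np.cos(a))
for y0 in(-.209,):
    poly([g(x,y) for x,y in((-.021,y0-.011),(.021,y0-.011),(.021,y0+.011),(-.021,y0+.011))],0,(0,0,255))
    print(g(0,y0))
cv2.imwrite("pics/w5.png",cv2.resize(im[:260,:360],None,fx=2.2,fy=2.2,interpolation=cv2.INTER_CUBIC))
E
```

```text
(np.float64(0.5680155502342605), np.float64(-0.3107046919011748))
```

View pics/w5.png

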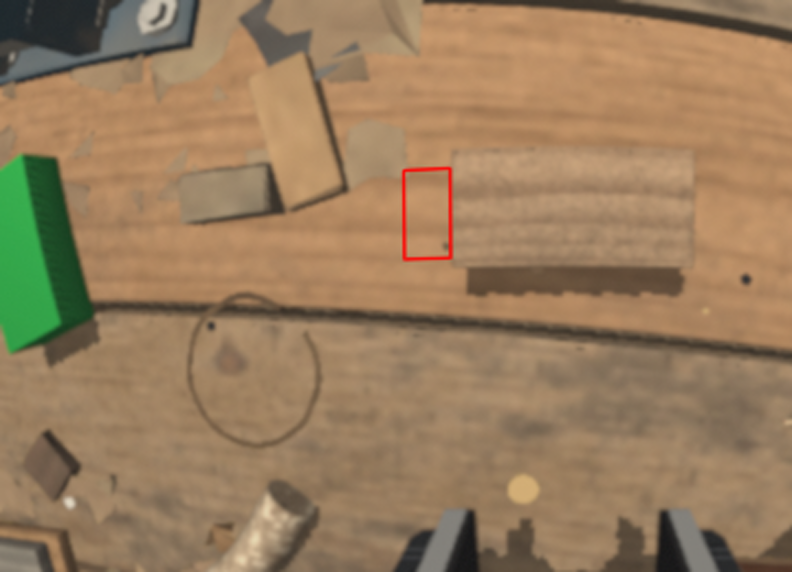

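The footprint is clear, and the nearest scrap block is about 25 mm further right. I'll rotate 90° and go over the blank's trailing end.

```bash
python3 -m jog '[{"hand":14,"x":0,"y":0,"z":0,"yaw":10},{"hand":14,"x":0,"y":0,"z":0,"yaw":10},{"hand":14,"x":0,"y":0,"z":0,"yaw":10},{"hand":14,"x":0,"y":0,"z":0,"yaw":10},{"hand":14,"x":0,"y":0,"z":0,"yaw":10},{"hand":14,"x":0,"y":0,"z":0,"yaw":10},{"hand":14,"x":0,"y":0,"z":0,"yaw":10},{"hand":14,"x":0,"y":0,"z":0,"yaw":10},{"hand":14,"x":0,"y":0,"z":0,"yaw":10.3},{"hand":14,"x":-0.035,"y":-0.043,"z":0,"yaw":0},{"hand":14,"x":-0.0355,"y":-0.0435,"z":0,"yaw":0},{"hand":14,"x":0,"y":0,"z":0,"yaw":0}]'
python3 -m jog '[{"hand":14,"x":0,"y":0,"z":0,"yaw":0}]'; python3 -c "
from rig import robot
print(robot.read_state()['joints'],robot.nose_length)"
```

```text
time_s: 10.22
position: [0.5635, -0.3227, 0.1716]
tcp_rot: [0.001, 0.68, 0.733, -0.002]
wrist_force: [0.1, -0.5, 0.1]
grip_width: 0.0119
grip_force: 0.0
time_s: 10.35
position: [0.5698, -0.316, 0.1704]
tcp_rot: [0.0, 0.676, 0.737, 0.001]
wrist_force: [1.4, -1.3, 0.3]
grip_width: 0.012
grip_force: 0.0
[-0.10631135  0.77232568  1.08123799  1.34092069 -0.67489001  1.41412709
  1.03623361] 0.011
```

```bash
python3 -m jog '[{"hand":14,"x":0,"y":0,"z":0.05,"yaw":0},{"hand":14,"x":0,"y":0,"z":0.05,"yaw":0},{"hand":14,"x":0,"y":0,"z":0.035,"yaw":0},{"hand":14,"x":0,"y":0,"z":0.015,"yaw":0},{"hand":14,"x":0,"y":0,"z":0,"yaw":0},{"hand":14,"x":0,"y":0,"z":0,"yaw":0}]'; python3 -m jog '[{"hand":14,"x":0.005,"y":0,"z":0,"yaw":0},{"hand":14,"x":0.007,"y":0,"z":0,"yaw":0},{"hand":14,"x":0.008,"y":0,"z":0,"yaw":0},{"hand":14,"x":0.008,"y":0,"z":0,"yaw":0},{"hand":14,"x":0.008,"y":0,"z":0,"yaw":0},{"hand":14,"x":0.008,"y":0,"z":0,"yaw":0},{"hand":14,"x":0.008,"y":0,"z":0,"yaw":0},{"hand":14,"x":0.007,"y":0,"z":0,"yaw":0},{"hand":14,"x":0.006,"y":0,"z":0,"yaw":0},{"hand":14,"x":0,"y":0,"z":0,"yaw":0},{"hand":14,"x":0,"y":0,"z":0,"yaw":0}]'
python3 go.py pics/w6.png '(.557,-.188)'
```

```text
time_s: 11.1
position: [0.5706, -0.3172, 0.0222]
tcp_rot: [0.002, 0.675, 0.738, 0.0]
wrist_force: [-0.3, -0.4, -0.6]
grip_width: 0.0118
grip_force: 0.0
time_s: 12.48
position: [0.5635, -0.2515, 0.0201]
tcp_rot: [-0.0, 0.676, 0.737, 0.0]
wrist_force: [0.2, 0.1, 0.9]
grip_width: 0.0119
grip_force: 0.0
[ 0.56346598 -0.25172954  0.02018726] [-1.55868573e-04  6.75749614e-01  7.37131220e-01  8.98839061e-06]
blank (array([ 0.5546, -0.1627,  0.0825]), np.float64(4.7), np.float64(0.01049057487398386), np.int64(28036)) [[256.80423899 123.39565454]]
gauge (array([ 0.5435, -0.094 ,  0.3567]), np.float64(20.4), np.float64(0.0959821417927742), np.int64(1006)) [[255.31385768 -43.46721524]]
scene blank [ 0.5533 -0.1906 -0.016 ] -0.9 0.226
scene gauge [ 0.5478 -0.1057  0.0644] 3.7 0.261
side blank [ 0.5588 -0.1899  0.0862] 4.9 0.063
side gauge [ 0.5521 -0.1008  0.0818] 4.7 0.133
```

View pics/w6.png

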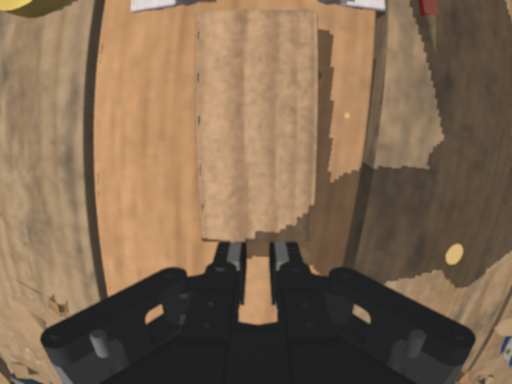

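The block is square and on line, its leading end just at the cheeks. I'll push it into the passage.

```bash
python3 -m jog '[{"hand":14,"x":0.004,"y":0,"z":0,"yaw":0},{"hand":14,"x":0.005,"y":0,"z":0,"yaw":0},{"hand":14,"x":0.005,"y":0,"z":0,"yaw":0},{"hand":14,"x":0.005,"y":0,"z":0,"yaw":0},{"hand":14,"x":0.005,"y":0,"z":0,"yaw":0},{"hand":14,"x":0.005,"y":0,"z":0,"yaw":0},{"hand":14,"x":0.005,"y":0,"z":0,"yaw":0},{"hand":14,"x":0.005,"y":0,"z":0,"yaw":0},{"hand":14,"x":0,"y":0,"z":0,"yaw":0}]'; python3 -m jog '[{"hand":14,"x":0.007,"y":0,"z":0,"yaw":0},{"hand":14,"x":0.007,"y":0,"z":0,"yaw":0},{"hand":14,"x":0.007,"y":0,"z":0,"yaw":0},{"hand":14,"x":0.007,"y":0,"z":0,"yaw":0},{"hand":14,"x":0.007,"y":0,"z":0,"yaw":0},{"hand":14,"x":0.007,"y":0,"z":0,"yaw":0},{"hand":14,"x":0,"y":0,"z":0,"yaw":0},{"hand":14,"x":0,"y":0,"z":0,"yaw":0}]'
python3 go.py pics/w7.png '(.55,-.1)'
```

```text
time_s: 14.05
position: [0.5602, -0.2117, 0.02]
tcp_rot: [-0.001, 0.675, 0.738, 0.0]
wrist_force: [-0.6, 0.1, -0.1]
grip_width: 0.0122
grip_force: 0.0
time_s: 15.05
position: [0.5565, -0.1708, 0.0202]
tcp_rot: [-0.0, 0.676, 0.737, 0.0]
wrist_force: [0.0, -0.3, 0.3]
grip_width: 0.012
grip_force: 0.0
[ 0.55646758 -0.17108688  0.02026144] [-7.20667832e-05  6.75751949e-01  7.37129091e-01 -1.79222979e-05]
blank (array([ 0.5473, -0.0745,  0.0902]), np.float64(5.2), np.float64(0.006432418245822191), np.int64(27684)) [[258.20677069 107.55923838]]
gauge (array([ 0.5624, -0.0557, -0.2889]), np.float64(-16.6), np.float64(1.0), np.int64(11669)) [[255.25965162 116.02002569]]
scene blank [ 0.5396 -0.1081 -0.4815] -27.6 0.466
side blank [ 0.5522 -0.1094  0.0859] 4.9 0.046
side gauge [ 0.5522 -0.1019  0.1047] 6.0 0.179
```

View pics/w7.png

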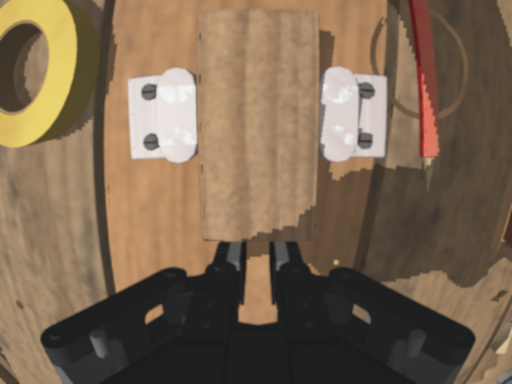

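The block is centred between the cheeks (gauge faces at columns 197 and 321), and pencil and tape are untouched. I'll back off 2 mm, raise slightly for cheek clearance, and push through.

```bash
python3 -m jog '[{"hand":14,"x":-0.003,"y":0,"z":0,"yaw":0},{"hand":14,"x":0,"y":-0.0007,"z":-0.007,"yaw":0},{"hand":14,"x":0.006,"y":0,"z":0,"yaw":0},{"hand":14,"x":0.008,"y":0,"z":0,"yaw":0},{"hand":14,"x":0.008,"y":0,"z":0,"yaw":0},{"hand":14,"x":0.008,"y":0,"z":0,"yaw":0},{"hand":14,"x":0.008,"y":0,"z":0,"yaw":0},{"hand":14,"x":0.008,"y":0,"z":0,"yaw":0},{"hand":14,"x":0.008,"y":0,"z":0,"yaw":0},{"hand":14,"x":0,"y":0,"z":0,"yaw":0}]'; python3 -m jog '[{"hand":14,"x":0.008,"y":0,"z":0,"yaw":0},{"hand":14,"x":0.008,"y":0,"z":0,"yaw":0},{"hand":14,"x":0.008,"y":0,"z":0,"yaw":0},{"hand":14,"x":0.008,"y":0,"z":0,"yaw":0},{"hand":14,"x":0.008,"y":0,"z":0,"yaw":0},{"hand":14,"x":0.008,"y":0,"z":0,"yaw":0},{"hand":14,"x":0.008,"y":0,"z":0,"yaw":0},{"hand":14,"x":0.006,"y":0,"z":0,"yaw":0},{"hand":14,"x":0,"y":0,"z":0,"yaw":0},{"hand":14,"x":0,"y":0,"z":0,"yaw":0}]'
```

```text
time_s: 16.75
position: [0.5514, -0.1187, 0.027]
tcp_rot: [-0.001, 0.675, 0.738, 0.0]
wrist_force: [0.1, -0.0, -0.0]
grip_width: 0.0117
grip_force: 0.0
time_s: 18.0
position: [0.5459, -0.0583, 0.0272]
tcp_rot: [-0.0, 0.676, 0.737, -0.0]
wrist_force: [-0.2, 1.2, 0.3]
grip_width: 0.0121
grip_force: 0.0
```

```bash
python3 -m jog '[{"hand":14,"x":-0.008,"y":0,"z":0,"yaw":0},{"hand":14,"x":0,"y":0,"z":0,"yaw":0},{"hand":14,"x":0,"y":0,"z":-0.03,"yaw":0},{"hand":14,"x":0,"y":0,"z":-0.06,"yaw":0},{"hand":14,"x":-0.03,"y":0,"z":-0.06,"yaw":0},{"hand":14,"x":-0.05,"y":0,"z":-0.03,"yaw":0},{"hand":14,"x":0,"y":0,"z":0,"yaw":0},{"hand":14,"x":0,"y":0,"z":0,"yaw":0}]'
python3 go.py pics/w8.png '(.54,.002)'; python3 - <<'E'
from h import *
p=robot.get_image("side")
for t in("pencil","tape_roll","oil_bottle"):
    for r in robot.mark_of(p,t):print(t,r["conf"],np.round(px2w(p,*r["pixel"],0),3))
E
```

```text
time_s: 19.0
position: [0.5532, -0.1439, 0.2028]
tcp_rot: [-0.001, 0.676, 0.737, 0.0]
wrist_force: [0.3, 0.2, -0.3]
grip_width: 0.0121
grip_force: 0.0
[ 0.5532604  -0.1427042   0.20208511] [-1.28372191e-03  6.75363014e-01  7.37484302e-01  2.35139054e-04]
blank (array([0.5406, 0.0048, 0.0913]), np.float64(5.2), np.float64(0.01162596046924591), np.int64(4294)) [[257.42893329  42.3138362 ]]
gauge (array([ 0.55  , -0.102 ,  0.1005]), np.float64(5.8), np.float64(0.09660260379314423), np.int64(2743)) [[257.36992168 139.79503017]]
scene blank [ 5.385e-01  3.700e-03 -3.000e-04] -0.0 0.183
scene gauge [ 0.5468 -0.1043  0.0669] 3.8 0.154
side blank [0.5419 0.0035 0.0635] 3.6 0.081
side gauge [ 0.552  -0.1017  0.0947] 5.4 0.104
pencil 0.62 [ 0.638 -0.048  0.   ]
tape_roll 0.57 [ 0.422 -0.079  0.   ]
oil_bottle 0.77 [0.417 0.046 0.   ]
```

View pics/w8.png

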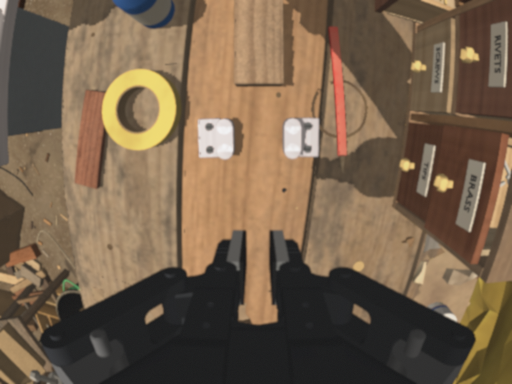

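The block lies past the gauge at (260, 0–85), its centre about 107 mm beyond the middle and on line; pencil, tape and bottle are unmoved and the gripper is clear.

```bash
python3 -c "
from rig import robot
print(robot.finish_job())"
```

```text
the job is handed in; nothing more can be done
None
```

I pushed the block endwise through the gauge, entering from the right. It lies about 107 mm past the middle of the gauge and on the passage line, with the pencil, tape roll and bottle where they were, and the job is handed in (no verdict was returned).

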